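Turn the vial shaker up by four clicks

TASK

Speed up the vial shaker: with a fingertip against the upright tab on its black click-stop dial, push the tab round clockwise (seen from above) by exactly four clicks from where it stands now, never past the fourth, then take the hand away. Only push the tab, do not pinch it, and push lightly; leave the rack with its vials and the things lying round the shaker where they are.

Things in the scene. Friction and masses are not known exactly. Their poses are not given: they have to be found in the camera images.
- shaker: Vial shaker, fixed: a light grey box 235 x 170 x 40 mm. Origin on the worktop under the dial's axis; x points to its far end (box: x = -70 to 165 mm, y = -85 to 85 mm), z up. On its near part lies the black dial, 96 mm across, upper face 52 mm above the worktop, on its far part (x = 73 to 157 mm) the platform with the rack. Nine blue marks round the dial, 20 degrees apart, longer clockwise, show the clicks.
- dial_axis (a point): Point on the dial's vertical axis in its upper face, 52 mm above the worktop.
- tab_middle (a point): Centre of the upright tab on the dial, 34 mm from the dial's axis, 15 mm above the dial's upper face, 67 mm above the worktop. The tab, the only thing standing up from the dial, is a fin 26 mm long along the radius, 14 mm thick, 30 mm high (top 82 mm above the worktop).
- tab_orange: Orange half of the tab: its face is the trailing one, to be pushed when turning clockwise seen from above. Origin on the dial's upper face at the foot of the tab's middle; x points outward along the radius, y (counter-clockwise seen from above) out of the orange face, which lies at y = 7 mm.
- tab_white: The white half of the tab (7 mm thick), the leading side when turning clockwise. Same origin and axes as tab_orange; its face lies at y = -7 mm.
- dial (a joint): Dial angle, rad, growing clockwise seen from above; stops at 0 and 2.79, detents every 0.349 (20 degrees); it starts in one of the first four. At 0 the tab points 100 degrees clockwise of the shaker's x axis, at 1.396 along -x. About 5 N on the tab carries it half-way to the next detent (0.17 rad); then it snaps on into that one by itself, ahead of the finger.
- vial_rack: Blue vial rack 56 x 150 x 40 mm, loose on the shaker's platform, its underside 52 mm above the worktop; origin at the centre of its underside. Leave it alone.
- vial_1: Screw-cap vial, black cap, 15 mm across, 50 mm high, loose in the rack; caps reach 108 mm above the worktop. Origin at the centre of its underside. Leave it alone.
- vial_3: Like vial_1, blue cap. Leave it alone.
- vial_5: Like vial_1, white cap. Leave it alone.
- timer: White lab timer 62 x 62 x 21 mm lying left of the shaker; origin at the centre of its underside. Leave it alone.
- marker: White marker pen with blue cap, 126 mm long, 14 mm thick, lying along the shaker's left side; origin at mid-length on its underside. Leave it alone.
- pc_tower: Black computer tower left of the work, fixed, 330 x 180 mm, 375 mm high; origin at the centre of its underside, x toward its back. In the robot's frame its nearest corner stands 0.48 m ahead and 0.35 m to the left, its right side runs from there to 0.76 m ahead, 0.17 m to the left. Keep the arm clear of it.
- label_roll: Green roll of stickers, 52 mm across, 22 mm high, lying right of the shaker; origin at the centre of its underside. Leave it alone.

How it is judged:
By the outcome, as a careful person would: the job done as asked, in the order asked, and still so for the second after the job is handed in, with the robot touching nothing.
It also fails if it takes over 45 s, if anything falls off the work surface, if the arm or the gripper's body presses on something with over 40 N, if the wrist force passes 120 N, or if a joint passes its speed limit or range.

ROBOT

A 6-joint arm with a two-finger parallel gripper is mounted at the origin on a cart in front of the work surface, level with it; the furniture and walls round the work are solid. World frame = base frame: x ahead of the robot, y to its left, z up, the work surface at z = 0. Lengths are in mm, angles in rad, forces in N, time in s.
With the tool pointing down it reaches from about 350 to 975 mm from the base axis. Payload 7.1 kg.
Tool frame: the origin (TCP) lies at the very end of the fingers, on their centre line; the grasp point (between the pads) lies 19 mm behind it (ctrl.grip_point_offset is the distance from the TCP to the grasp point, in mm); z points along the fingers, y is the direction in which the jaws open and shut (so a half turn about z gives the same grasp; the last joint's range is limited). The gripper opens to 88 mm and grips with 3 to 60 N. Pads are 20 mm wide; open, the fingers measure 115 mm over their backs; the gripper's body (75 mm by 178 mm) begins 61 mm behind the grasp point.
Start: joints at [1.214, 0.423, 1.63, -0, 1.089, -0.019], TCP at [207.101, 589.673, 222.675] pointing down, gripper open.
Joint ranges: [-3, 3], [-0.9, 2.11], [0.09, 2.58], [-1.31, 4.45], [0.11, 2.69], [-2.54, 2.54]. Speed limits (rad/s): [2.39, 2.39, 3.01, 3.14, 3.14, 3.14].

INTERFACE

Orientations are given as a rotation vector (axis times angle).
In Python, from workcell import ctrl gives the robot as it stands.
- The arm moves only by the tool move_arm, never from a script. Its argument "increments" is one flat list of numbers, 5 for each row, row after row: the closure in counts, from 0 (fully open) to 255 (shut), then the shift along the tool's x, y, z in mm, then the turn about the tool's z in degrees. In form: [grip, dx, dy, dz, yaw, grip, dx, dy, dz, yaw, ...]. A call has 1 to 12 rows; each row is the pose to reach, as a shift and turn from the pose measured when the call began, along the tool's axes at that moment; what a row does not reach only later rows make up. A row lasts 1/8 s, in which the tool goes at most 62.5 mm and 10.7 degrees, less where a joint would pass 70% of its speed; a pose out of reach is approached as far as the arm can. A call with a gripper value outside its range is refused whole. The fingers move at their own pace and stop on an object; the grip force is fixed at half the most. Time passes only in rows, so rows that repeat a pose let the fingers close. It gives the time, the measured TCP pose, the force and the opening at its end, in the units of the state.
- ctrl.get_obs(): the state, without advancing time (a new reading comes with each control period).
- ctrl.get_image(name): name is "scene" or "side" or "wrist"; returns a dict with "frame" (480x640x3 uint8, red, green, blue), "vertical_fov" (degrees; the focal length in pixels is half the picture's height over the tangent of half this angle, whatever the lens; pixels are square), "cx", "cy" (the principal point, pixels), "pose" (4x4, takes a point from camera to world coordinates); the wrist camera has in their place "mount" (4x4, takes a point from camera to tool coordinates, whose origin is the TCP and whose axes are the flange's). Camera axes: x right, y down, z forward; pixel columns grow to the right and rows downward; lengths in mm; the calibration is good to about 2 mm. A picture is of the moment at which its call begins: read the wrist's pose just before it. There is no depth.
- ctrl.close_job(): hands the job in, once; it reports no verdict.
The state is a dict: "t": time; "qpos": joint angles; "qvel": joint speeds; "joint_torque": joint torques, N m; "ee_pos": TCP position; "orientation": TCP orientation; "ft_force": force on the tool from outside, world axes, zero at the start; "moment": the same for the moment, N m; "width": finger opening in mm.
Only numpy, scipy, OpenCV 4.12 (cv2) and the standard library are available. Lean on these libraries where they do the work, as an engineer would, in place of code of your own. Each camera call takes 0.05 s, during which the arm holds its last target.

## Working session

There is one attempt and no reset: what is moved stays moved. The work goes in short steps, Python scripts to look and compute and a tool call to move; the robot and the scene stay as the last step left them, time stands still between calls to the robot, and variables do not carry over. Pictures are saved under pics/ and viewed, and the job is handed in when it is done.

Besides the shell and the picture viewer there is one more tool, called after ">>>" by a JSON object that holds its "api" and its "payload". move_arm: Moves the arm, as the interface text tells. Its arguments: {"type":"object","properties":{"increments":{"type":"array","items":{"type":"number"}}},"required":["increments"]}

```bash
mkdir -p pics; ls; python3 - <<'E'
from workcell import ctrl
import cv2,numpy as np
o=ctrl.get_obs();print(o)
for n in("scene","side","wrist"):
    d=ctrl.get_image(n);cv2.imwrite(f"pics/{n}0.png",d["frame"][:,:,::-1])
    print(n,{k:(np.round(v,3).tolist() if k!="frame" else 0) for k,v in d.items()})
print(ctrl.grip_point_offset)
E
```

```text
pics
{'t': 0.0, 'qpos': array([ 1.21401386e+00,  4.23827057e-01,  1.63068876e+00, -5.36583974e-06,
        1.08863804e+00, -1.89727314e-02]), 'qvel': array([ 0.00086975, -0.00142045,  0.0006033 , -0.00021936,  0.00159841,
       -0.00103776]), 'joint_torque': array([-1.36511637e-03, -5.44641638e+01, -2.73654842e+01,  6.42930600e-02,
        2.30746128e-02, -1.20699406e-04]), 'ee_pos': array([206.90051702, 589.15679914, 221.91081102]), 'orientation': array([-5.28058599e-01, -3.09660298e+00,  2.41035625e-03]), 'ft_force': array([ 0.06224037, -0.06595998,  0.20648695]), 'moment': array([0.01602022, 0.01040267, 0.04290007]), 'width': 88.00484444625442}
scene {'frame': 0, 'vertical_fov': 43.621, 'cx': 314.705, 'cy': 242.356, 'pose': [[-0.845, -0.391, 0.364, 19.918], [-0.534, 0.632, -0.561, 822.779], [-0.011, -0.669, -0.743, 1143.351], [0.0, 0.0, 0.0, 1.0]]}
side {'frame': 0, 'vertical_fov': 57.162, 'cx': 332.774, 'cy': 231.666, 'pose': [[-0.938, -0.197, 0.285, 316.167], [-0.346, 0.512, -0.786, 713.502], [0.009, -0.836, -0.549, 540.777], [0.0, 0.0, 0.0, 1.0]]}
wrist {'frame': 0, 'vertical_fov': 63.593, 'cx': 319.262, 'cy': 239.253, 'mount': [[-0.0, -0.958, -0.287, 78.791], [1.0, -0.0, 0.0, 0.236], [-0.001, -0.287, 0.958, -162.607], [0.0, 0.0, 0.0, 1.0]]}
18.700000000000003
```

View pics/scene0.png

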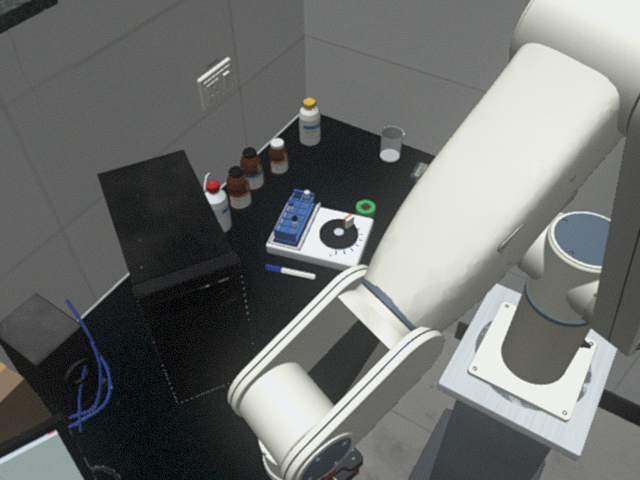

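View pics/side0.png

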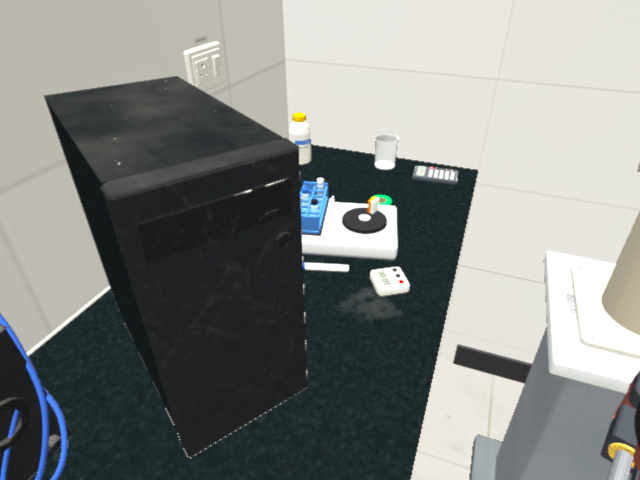

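View pics/wrist0.png

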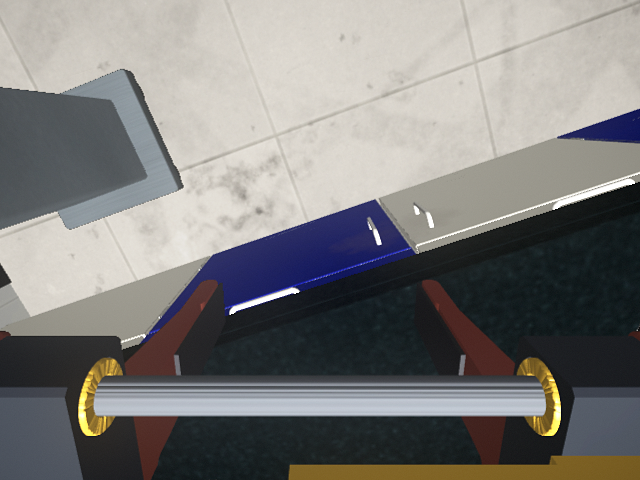

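The scene view shows the dial at about (338,233) with its tab at about (348,222). In the side view the dial is at (364,220) and the tab at (374,205). I'll zoom in on both.

```bash
cat > h.py <<'E'
import cv2,numpy as np
from workcell import ctrl
from scipy.spatial.transform import Rotation as R
def campose(n,d,o):
    if n!="wrist": return np.array(d["pose"])
    T=np.eye(4);T[:3,:3]=R.from_rotvec(o["orientation"]).as_matrix();T[:3,3]=o["ee_pos"]
    return T@np.array(d["mount"])
def grab(n):
    o=ctrl.get_obs();d=ctrl.get_image(n);d["T"]=campose(n,d,o);d["o"]=o
    d["f"]=240/np.tan(np.radians(d["vertical_fov"]/2));return d
def cast(d,uv,z):
    uv=np.atleast_2d(uv).astype(float)
    r=np.c_[(uv[:,0]-d["cx"])/d["f"],(uv[:,1]-d["cy"])/d["f"],np.ones(len(uv))]@d["T"][:3,:3].T
    c=d["T"][:3,3];return c+r*((z-c[2])/r[:,2])[:,None]
def proj(d,p):
    p=np.atleast_2d(p);q=(p-d["T"][:3,3])@d["T"][:3,:3]
    return np.c_[q[:,0]/q[:,2]*d["f"]+d["cx"],q[:,1]/q[:,2]*d["f"]+d["cy"]]
E
python3 - <<'E'
from h import *
for n,(x,y,w,h) in dict(scene=(250,170,140,120),side=(290,160,140,150)).items():
    d=grab(n);im=d["frame"][y:y+h,x:x+w,::-1]
    cv2.imwrite(f"pics/{n}_z.png",cv2.resize(im,None,fx=4,fy=4,interpolation=cv2.INTER_CUBIC))
d=grab("scene");print(cast(d,[[338,233]],52),cast(d,[[348,216]],82),cast(d,[[304,190],[290,215]],92))
d=grab("side");print(cast(d,[[364,220]],52),cast(d,[[374,200]],82))
E
```

```text
[[522.46266712 -57.78196091  52.        ]] [[517.00254862 -95.93451935  82.        ]] [[ 655.00818387 -108.84534489   92.        ]
 [ 635.46918852  -15.40573041   92.        ]]
[[524.15899196 -52.65288912  52.        ]] [[515.05151351 -91.1726834   82.        ]]
```

View pics/scene_z.png

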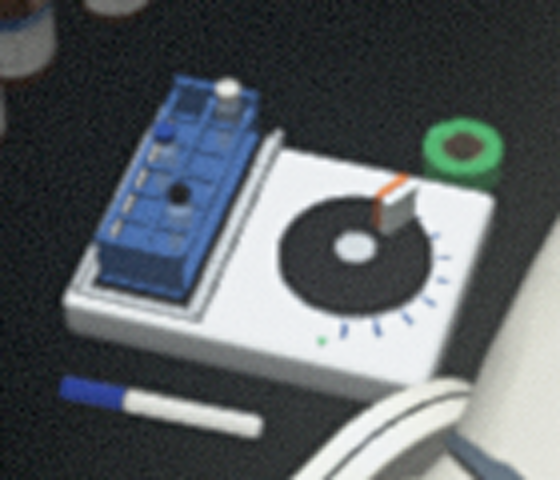

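View pics/side_z.png

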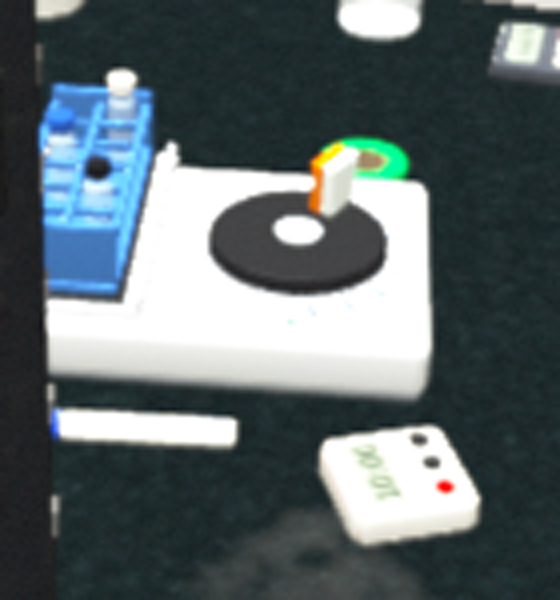

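```bash
cat >> h.py <<'E'
def totool(p):
    o=ctrl.get_obs();M=R.from_rotvec(o["orientation"]).as_matrix();return M.T@(np.array(p,float)-o["ee_pos"])
def tx():
    M=R.from_rotvec(ctrl.get_obs()["orientation"]).as_matrix();return np.degrees(np.arctan2(M[1,0],M[0,0])),M
E
python3 - <<'E'
from h import *
print(tx())
for p in [(139,395,225),(540,-55,235)]: print(totool(p).round(1))
d=grab("scene")
# shaker corners, zoom px/4 + offset
z=lambda a:np.array(a)/4+[250,170]
P=cast(d,z([[68,300],[418,388],[492,200],[280,152]]),40);print(P.round(1))
print(cast(d,z([[355,247]]),52))
E
```

```text
(np.float64(160.64555014259363), array([[-9.43486428e-01,  3.31411137e-01, -1.36144308e-04],
       [ 3.31411165e-01,  9.43486351e-01, -3.81036957e-04],
       [ 2.17040475e-06, -4.04622942e-04, -9.99999918e-01]]))
[  -0.3 -206.1   -2.4]
[-527.7 -497.8  -12.3]
[[ 656.3   59.3   40. ]
 [ 437.9    6.9   40. ]
 [ 475.1 -153.4   40. ]
 [ 613.5 -119.3   40. ]]
[[523.04820624 -62.40388073  52.        ]]
```

>>> {"api": "move_arm", "payload": {"increments": [255,0,-50,0,0,255,0,-100,0,0,255,0,-150,0,0,255,0,-205,0,0,255,0,-205,0,0,255,-50,-235,0,0,255,-100,-262,0,0,255,-150,-290,0,0,255,-200,-317,0,0,255,-250,-345,0,0,255,-300,-373,0,0,255,-300,-373,0,0]}}

```text
t: 1.9
ee_pos: [370.1, 136.2, 223.2]
orientation: [0.538, 3.093, 0.001]
ft_force: [-1.2, 0.1, 0.9]
width: 0.3
```

```bash
python3 - <<'E'
from h import *
print(tx()[0],totool((540,-55,235)).round(1),ctrl.get_obs()["qpos"].round(3))
E
```

```text
160.27680151620956 [-224.5 -122.6  -11.4] [ 3.230e-01  7.200e-02  2.109e+00 -1.000e-03  9.590e-01 -9.030e-01]
```

>>> {"api": "move_arm", "payload": {"increments": [255,-50,-27,0,0,255,-100,-55,-5,0,255,-150,-82,-10,0,255,-200,-109,-11,0,255,-225,-123,-11,0,255,-225,-123,-11,0]}}

```text
t: 2.65
ee_pos: [541.9, -55.6, 234.3]
orientation: [0.539, 3.092, 0.001]
ft_force: [-0.1, -0.5, -0.5]
width: 0.4
```

```bash
python3 - <<'E'
from h import *
d=grab("wrist");cv2.imwrite("pics/w1.png",d["frame"][:,:,::-1]);print(tx()[0],d["o"]["ee_pos"])
import pickle;pickle.dump(d,open("w1.pkl","wb"))
print(proj(d,[[523,-60,52],[516,-94,82]]))
E
```

```text
160.26204705452153 [541.87618699 -55.59557088 234.28858908]
[[306.85989359 195.43848414]
 [264.40124911 207.88710769]]
```

View pics/w1.png

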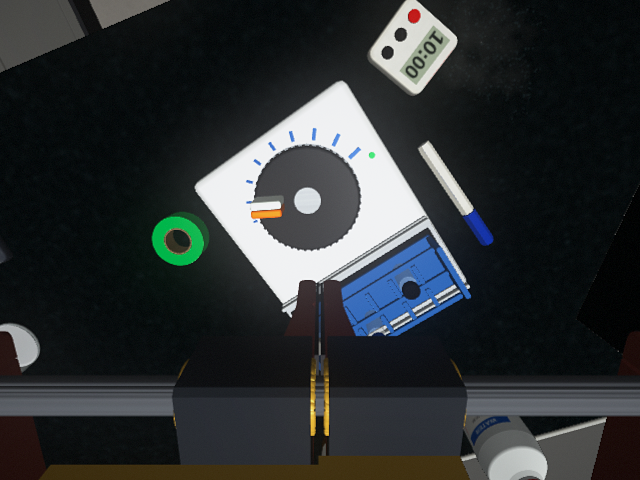

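The wrist view shows the dial hub at (308,200), the tab top at about (266,209) with the orange side toward the rack, and the blue marks from (257,221) round to (355,153). Now I'll measure these.

```bash
python3 - <<'E'
from h import *
import pickle;d=pickle.load(open("w1.pkl","rb"))
f=d["frame"];hsv=cv2.cvtColor(f,cv2.COLOR_RGB2HSV)
g=cv2.cvtColor(f,cv2.COLOR_RGB2GRAY)
# dial contour: dark inside
roi=np.zeros_like(g);cv2.circle(roi,(308,198),75,255,-1)
m=((g<110)&(hsv[...,1]<80)&(roi>0)).astype(np.uint8)*255
m=cv2.morphologyEx(m,cv2.MORPH_CLOSE,np.ones((9,9)))
cs=max(cv2.findContours(m,0,1)[0],key=cv2.contourArea)
hub=((g>150)&(roi>0)).astype(np.uint8)
n,l,s,c=cv2.connectedComponentsWithStats(hub)
k=l[200,308];hc=cast(d,c[k],52)[0];print("hub",c[k],s[k],hc)
P=cast(d,cs[:,0],52)[:,:2]
(cx,cy),r=cv2.minEnclosingCircle(P.astype(np.float32));print("dial",cx,cy,r, cv2.fitEllipse(P.astype(np.float32)))
C=hc[:2]
blue=((hsv[...,0]>100)&(hsv[...,0]<125)&(hsv[...,1]>90)&(roi>0)).astype(np.uint8)
n,l,s,c=cv2.connectedComponentsWithStats(blue)
for i in range(1,n):
    if s[i,4]>=4:
        p=cast(d,c[i],40)[0,:2]-C;print("mark",c[i].round(1),s[i,4],np.degrees(np.arctan2(p[1],p[0])).round(1),np.hypot(*p).round(1))
og=((hsv[...,0]<20)&(hsv[...,1]>150)&(hsv[...,2]>100)&(roi>0)).astype(np.uint8)
ys,xs=np.nonzero(og);print("orange",xs.min(),xs.max(),ys.min(),ys.max())
og2=((hsv[...,0]<20)&(hsv[...,1]>120)&(hsv[...,2]>220)&(roi>0)).astype(np.uint8)
x,y,w,h=235,120,140,140
cv2.imwrite("pics/w1z.png",cv2.resize(f[y:y+h,x:x+w,::-1],None,fx=4,fy=4,interpolation=cv2.INTER_CUBIC))
E
```

```text
hub [307.08992806 200.41007194] [294 188  27  26 556] [527.32119687 -61.37994091  52.        ]
dial 526.2498168945312 -61.37779998779297 48.50276565551758 ((526.4549560546875, -59.021995544433594), (90.33761596679688, 96.51429748535156), 86.2609634399414)
mark [313.5 133.5] 39 154.4 58.2
mark [291.1 135.6] 33 174.2 57.9
mark [335.5 139.5] 46 134.4 58.6
mark [271.4 145.9] 27 -165.8 57.0
mark [354.1 152.8] 53 114.4 59.1
mark [257.  161.8] 21 -145.9 56.3
mark [249.1 181.4] 16 -125.9 55.7
mark [248.5 201.5] 10 -106.3 55.2
mark [255.  220.8] 6 -86.1 54.6
orange 251 281 209 218
```

View pics/w1z.png

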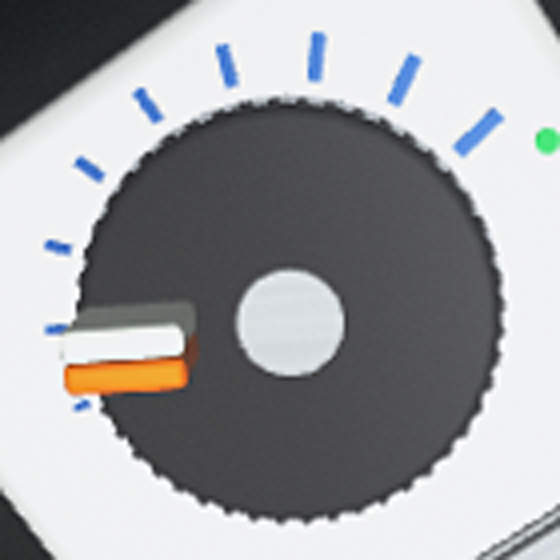

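```bash
python3 - <<'E'
from h import *
import pickle;d=pickle.load(open("w1.pkl","rb"))
C=np.array([527.,-61.4])
z=lambda a:np.array(a)/4.+[234.6,119.6]
q=cast(d,z([[62,343],[185,333],[187,388],[68,394],[64,368],[186,359]]),82)[:,:2]
m=q[:4].mean(0)-C;print(q.round(1),np.degrees(np.arctan2(m[1],m[0])),np.hypot(*m))
a=q[4]-q[5];print("mid-seam dir",np.degrees(np.arctan2(a[1],a[0])))
for k in range(4):
    t=np.radians(-86.1-20*k);p=C+34*np.array([np.cos(t),np.sin(t)]);print(k,p.round(1),proj(d,[*p,82]).round(1))
for n,uv in(("scene",(355/4+250,247/4+170)),("side",(300/4+290,230/4+160))):
    e=grab(n);print(n,cast(e,[uv],52))
E
```

```text
[[ 510.  -104.3]
 [ 516.7  -79.6]
 [ 527.7  -83.5]
 [ 520.4 -107.3]
 [ 515.  -106. ]
 [ 521.8  -81.4]] -104.42112128123776 33.3453621300785
mid-seam dir -105.52740411570393
0 [529.3 -95.3] [[268.9 223.1]]
1 [517.6 -94.1] [[265.  209.7]]
2 [507.  -88.9] [[266.  195.7]]
3 [498.8 -80.4] [[272.  182.8]]
scene [[523.04820624 -62.40388073  52.        ]]
side [[525.11237064 -63.12316279  52.        ]]
```

```bash
cat >> h.py <<'E'
C=np.array([526.,-62.])
def u(a): a=np.radians(a);return np.array([np.cos(a),np.sin(a)])
def pose(phi,gap,z,r=34):
    p=C+r*u(phi)-(17+gap)*u(phi-90)
    yaw=(tx()[0]-(phi-90)+180)%360-180
    return [*totool([*p,z]).round(1),round(yaw,1)],p.round(1)
E
python3 - <<'E'
from h import *
print(pose(-106,14,110),pose(-106,14,63))
E
```

```text
([np.float64(-22.7), np.float64(-44.2), np.float64(124.2), np.float64(-3.7)], array([ 546.4, -103.2])) ([np.float64(-22.7), np.float64(-44.2), np.float64(171.2), np.float64(-3.7)], array([ 546.4, -103.2]))
```

>>> {"api": "move_arm", "payload": {"increments": [255,-23,-44,0,-3.7,255,-23,-44,50,-3.7,255,-23,-44,100,-3.7,255,-23,-44,130,-3.7,255,-23,-44,155,-3.7,255,-23,-44,171,-3.7,255,-23,-44,171,-3.7,255,-23,-44,171,-3.7]}}

```text
t: 3.8
ee_pos: [547.4, -102.9, 64.2]
orientation: [0.435, 3.109, 0.001]
ft_force: [0.3, -0.4, 0.8]
width: 0.5
```

```bash
python3 - <<'E'
from h import *
d=grab("wrist");cv2.imwrite("pics/w2.png",d["frame"][:,:,::-1]);print(tx()[0],d["o"]["ee_pos"],d["o"]["ft_force"])
import pickle;pickle.dump(d,open("w2.pkl","wb"))
n="scene"
d=grab("side");cv2.imwrite("pics/s2.png",cv2.resize(d["frame"][150:290,290:430,::-1],None,fx=4,fy=4,interpolation=cv2.INTER_CUBIC))
E
```

```text
164.0617497217052 [ 547.36667292 -102.92297105   64.15678996] [ 0.33515233 -0.42551709  0.84522191]
```

View pics/w2.png

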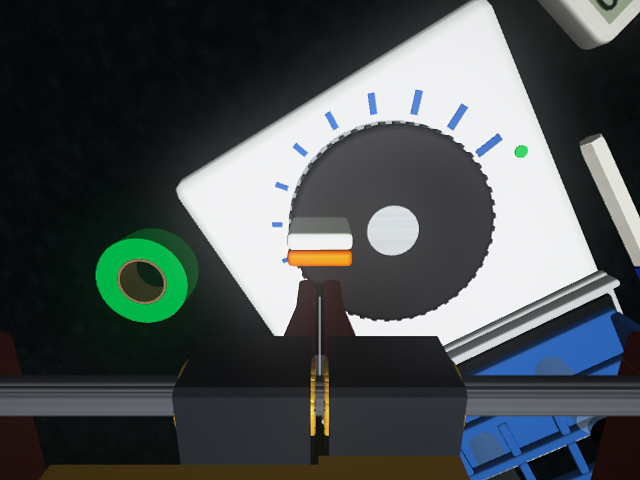

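View pics/s2.png

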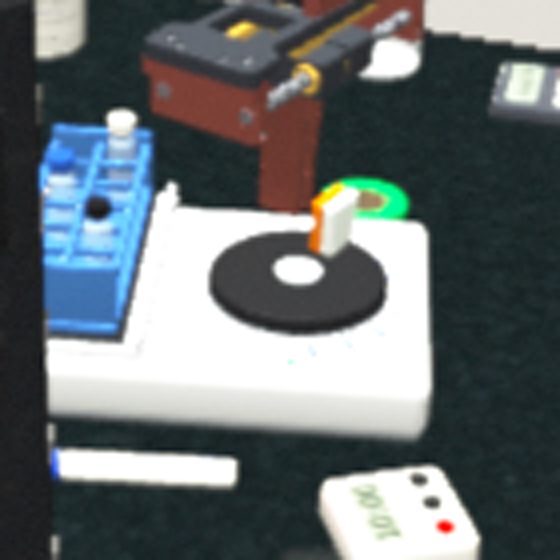

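The wrist view now has the tab at (320,250), squarely in front of the closed fingers. The hub is at (393,230). I'll refine the axis and tab positions from here.

```bash
cat >> h.py <<'E'
def meas(d):
    f=d["frame"];hsv=cv2.cvtColor(f,cv2.COLOR_RGB2HSV);g=hsv[...,2]
    # hub: nearest bright blob to projection of C
    cp=proj(d,[*C,52])[0]
    n,l,s,c=cv2.connectedComponentsWithStats(((g>150)&(hsv[...,1]<60)).astype(np.uint8))
    i=min([k for k in range(1,n) if 200<s[k,4]<8000],key=lambda k:np.hypot(*(c[k]-cp)))
    hub=cast(d,c[i],52)[0,:2]
    og=((hsv[...,0]<22)&(hsv[...,1]>150)&(g>200)).astype(np.uint8)
    n,l,s,c=cv2.connectedComponentsWithStats(og)
    if n<2: return print("hub",hub,"no orange")
    o=[k for k in range(1,n) if np.hypot(*(c[k]-cp))<130]
    j=max(o,key=lambda k:s[k,4]) if o else None
    if j is None: return print("hub",hub,"no orange")
    oc=cast(d,c[j],82)[0,:2];v=oc-hub
    box=cast(d,cv2.boxPoints(cv2.minAreaRect(np.argwhere(l==j)[:,::-1].astype(np.float32))),82)[:,:2]
    print("hub",hub.round(1),"orange top c",oc.round(1),"rel ang",np.degrees(np.arctan2(v[1],v[0])).round(1),"r",np.hypot(*v).round(1),"box",box.round(1).tolist())
E
python3 - <<'E'
from h import *
import pickle;d=pickle.load(open("w2.pkl","rb"));meas(d)
o=ctrl.get_obs();print(tx()[0])
for ph,g in((-106,4),(-106,0)):print(pose(ph,g,63))
for k in range(0,13):
    ph=-106-6*k; print(ph,pose(ph,0,63)[0])
E
```

```text
hub [527.2 -61.2] orange top c [520.8 -94.9] rel ang -100.7 r 34.3 box [[520.2, -107.8], [514.6, -106.1], [521.4, -82.2], [527.1, -83.7]]
164.05247389708344
([np.float64(11.0), np.float64(-0.4), np.float64(1.3), np.float64(0.1)], array([ 536.8, -100.5]))
([np.float64(15.0), np.float64(-0.4), np.float64(1.3), np.float64(0.1)], array([533. , -99.4]))
-106 [np.float64(15.0), np.float64(-0.4), np.float64(1.3), np.float64(0.1)]
-112 [np.float64(18.7), np.float64(-1.9), np.float64(1.3), np.float64(6.1)]
-118 [np.float64(22.5), np.float64(-3.1), np.float64(1.3), np.float64(12.1)]
-124 [np.float64(26.4), np.float64(-3.9), np.float64(1.3), np.float64(18.1)]
-130 [np.float64(30.3), np.float64(-4.3), np.float64(1.2), np.float64(24.1)]
-136 [np.float64(34.3), np.float64(-4.3), np.float64(1.2), np.float64(30.1)]
-142 [np.float64(38.3), np.float64(-3.8), np.float64(1.2), np.float64(36.1)]
-148 [np.float64(42.2), np.float64(-3.0), np.float64(1.2), np.float64(42.1)]
-154 [np.float64(45.9), np.float64(-1.7), np.float64(1.2), np.float64(48.1)]
-160 [np.float64(49.6), np.float64(-0.1), np.float64(1.2), np.float64(54.1)]
-166 [np.float64(53.0), np.float64(2.0), np.float64(1.2), np.float64(60.1)]
-172 [np.float64(56.2), np.float64(4.3), np.float64(1.2), np.float64(66.1)]
-178 [np.float64(59.1), np.float64(7.0), np.float64(1.2), np.float64(72.1)]
```

```bash
sed -i 's/^C=.*/C=np.array([527.,-61.3])/' h.py; python3 - <<'E'
from h import *
print(pose(-106,3,63))
for ph in range(-106,-121,-2): print(ph,pose(ph,0,63)[0])
E
```

```text
([np.float64(11.3), np.float64(0.6), np.float64(1.3), np.float64(0.1)], array([536.9, -99.5]))
-106 [np.float64(14.3), np.float64(0.6), np.float64(1.3), np.float64(0.1)]
-108 [np.float64(15.5), np.float64(0.0), np.float64(1.3), np.float64(2.1)]
-110 [np.float64(16.7), np.float64(-0.5), np.float64(1.3), np.float64(4.1)]
-112 [np.float64(17.9), np.float64(-1.0), np.float64(1.3), np.float64(6.1)]
-114 [np.float64(19.2), np.float64(-1.4), np.float64(1.3), np.float64(8.1)]
-116 [np.float64(20.4), np.float64(-1.8), np.float64(1.3), np.float64(10.1)]
-118 [np.float64(21.7), np.float64(-2.2), np.float64(1.3), np.float64(12.1)]
-120 [np.float64(23.0), np.float64(-2.5), np.float64(1.3), np.float64(14.1)]
```

Approach and push the first click (to -118°).

>>> {"api": "move_arm", "payload": {"increments": [255,6,0,1,0,255,11,0.5,1,0,255,13,0.5,1,0,255,14.3,0.5,1,0,255,15.5,0,1,2,255,16.7,-0.5,1,4,255,17.9,-1,1,6,255,19.2,-1.4,1,8,255,20.4,-1.8,1,10,255,21.7,-2.2,1,12,255,21.7,-2.2,1,12]}}

```text
t: 5.28
ee_pos: [525.3, -99.0, 63.0]
orientation: [0.759, 3.047, 0.002]
ft_force: [-0.9, -0.2, 0.3]
width: 0.2
```

```bash
python3 - <<'E'
from h import *
d=grab("wrist");cv2.imwrite("pics/w3.png",d["frame"][:,:,::-1]);print(tx()[0],d["o"]["ee_pos"],d["o"]["ft_force"]);meas(d)
print([pose(-118,0,63)])
E
```

```text
152.06130342064205 [525.30510622 -99.00165257  63.02133471] [-0.85813543 -0.18096117  0.26987453]
hub [527.3 -61.2] orange top c [509.6 -90.9] rel ang -120.8 r 34.5 box [[504.8, -102.7], [499.9, -99.1], [514.4, -79.0], [519.5, -82.3]]
[([np.float64(-0.5), np.float64(0.0), np.float64(0.1), np.float64(0.1)], array([526. , -99.3]))]
```

View pics/w3.png

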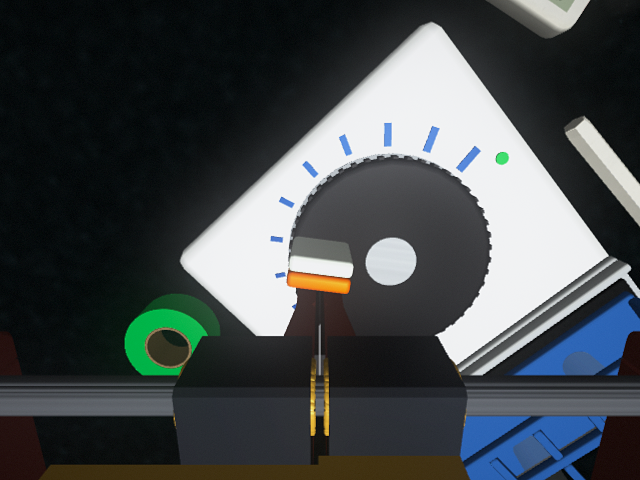

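The tab has moved 20° (orange angle -100.7 to -120.8), so click 1 is done. On to click 2.

```bash
python3 - <<'E'
from h import *
for ph in range(-120,-140,-2): print(ph,pose(ph,0,63)[0])
E
```

```text
-120 [np.float64(0.7), np.float64(-0.5), np.float64(0.1), np.float64(2.1)]
-122 [np.float64(1.9), np.float64(-1.1), np.float64(0.1), np.float64(4.1)]
-124 [np.float64(3.2), np.float64(-1.6), np.float64(0.1), np.float64(6.1)]
-126 [np.float64(4.4), np.float64(-2.0), np.float64(0.1), np.float64(8.1)]
-128 [np.float64(5.7), np.float64(-2.4), np.float64(0.1), np.float64(10.1)]
-130 [np.float64(7.0), np.float64(-2.7), np.float64(0.1), np.float64(12.1)]
-132 [np.float64(8.2), np.float64(-3.1), np.float64(0.1), np.float64(14.1)]
-134 [np.float64(9.5), np.float64(-3.3), np.float64(0.1), np.float64(16.1)]
-136 [np.float64(10.9), np.float64(-3.5), np.float64(0.1), np.float64(18.1)]
-138 [np.float64(12.2), np.float64(-3.7), np.float64(0.1), np.float64(20.1)]
```

>>> {"api": "move_arm", "payload": {"increments": [255,1.9,-1.1,0,4,255,3.2,-1.6,0,6,255,4.4,-2,0,8,255,5.7,-2.4,0,10,255,7,-2.7,0,12,255,8.2,-3.1,0,14,255,9.5,-3.3,0,16,255,10.9,-3.5,0,18,255,12.2,-3.7,0,20,255,12.2,-3.7,0,20]}}

```text
t: 6.58
ee_pos: [512.6, -96.4, 63.0]
orientation: [1.276, 2.87, 0.002]
ft_force: [-0.2, -0.7, 0.8]
width: 0.6
```

```bash
python3 - <<'E'
from h import *
d=grab("wrist");cv2.imwrite("pics/w4.png",d["frame"][:,:,::-1]);print(tx()[0],d["o"]["ee_pos"],d["o"]["ft_force"]);meas(d)
for ph in range(-138,-160,-2): print(ph,pose(ph,0,63)[0])
E
```

```text
132.06824537334109 [512.56141205 -96.44989471  62.98150092] [-0.22151984 -0.72443293  0.76863219]
hub [527.3 -61.4] orange top c [500.6 -83.2] rel ang -140.8 r 34.6 box [[492.1, -92.7], [488.6, -87.7], [509.2, -73.6], [512.9, -78.5]]
-138 [np.float64(-0.4), np.float64(0.2), np.float64(0.0), np.float64(0.1)]
-140 [np.float64(0.8), np.float64(-0.4), np.float64(0.0), np.float64(2.1)]
-142 [np.float64(2.0), np.float64(-0.9), np.float64(0.0), np.float64(4.1)]
-144 [np.float64(3.3), np.float64(-1.4), np.float64(0.0), np.float64(6.1)]
-146 [np.float64(4.5), np.float64(-1.9), np.float64(0.0), np.float64(8.1)]
-148 [np.float64(5.8), np.float64(-2.3), np.float64(0.0), np.float64(10.1)]
-150 [np.float64(7.1), np.float64(-2.6), np.float64(0.0), np.float64(12.1)]
-152 [np.float64(8.4), np.float64(-2.9), np.float64(0.0), np.float64(14.1)]
-154 [np.float64(9.7), np.float64(-3.2), np.float64(0.0), np.float64(16.1)]
-156 [np.float64(11.0), np.float64(-3.4), np.float64(0.0), np.float64(18.1)]
-158 [np.float64(12.3), np.float64(-3.6), np.float64(0.0), np.float64(20.1)]
```

Click 2 is done (-140.8°). Now click 3.

>>> {"api": "move_arm", "payload": {"increments": [255,2,-0.9,0,4,255,3.3,-1.4,0,6,255,4.5,-1.9,0,8,255,5.8,-2.3,0,10,255,7.1,-2.6,0,12,255,8.4,-2.9,0,14,255,9.7,-3.2,0,16,255,11,-3.4,0,18,255,12.3,-3.6,0,20,255,12.3,-3.6,0,20]}}

```text
t: 7.88
ee_pos: [501.5, -89.5, 63.0]
orientation: [1.755, 2.605, 0.002]
ft_force: [-1.0, -0.3, 0.0]
width: 0.1
```

```bash
python3 - <<'E'
from h import *
d=grab("wrist");cv2.imwrite("pics/w5.png",d["frame"][:,:,::-1]);print(tx()[0],d["o"]["ee_pos"],d["o"]["ft_force"]);meas(d)
for ph in range(-160,-180,-2): print(ph,pose(ph,0,63)[0])
E
```

```text
112.0868017520514 [501.51290322 -89.54914376  62.96151198] [-1.01766261 -0.27341263  0.01780861]
hub [527.3 -61.5] orange top c [494.6 -72.9] rel ang -160.8 r 34.6 box [[483.4, -78.9], [481.9, -72.9], [506.0, -66.8], [507.8, -72.7]]
-160 [np.float64(1.0), np.float64(-0.5), np.float64(-0.0), np.float64(2.1)]
-162 [np.float64(2.2), np.float64(-1.0), np.float64(-0.0), np.float64(4.1)]
-164 [np.float64(3.4), np.float64(-1.5), np.float64(-0.0), np.float64(6.1)]
-166 [np.float64(4.7), np.float64(-1.9), np.float64(-0.0), np.float64(8.1)]
-168 [np.float64(6.0), np.float64(-2.3), np.float64(-0.0), np.float64(10.1)]
-170 [np.float64(7.2), np.float64(-2.7), np.float64(-0.0), np.float64(12.1)]
-172 [np.float64(8.5), np.float64(-3.0), np.float64(-0.0), np.float64(14.1)]
-174 [np.float64(9.8), np.float64(-3.3), np.float64(-0.0), np.float64(16.1)]
-176 [np.float64(11.1), np.float64(-3.5), np.float64(-0.0), np.float64(18.1)]
-178 [np.float64(12.4), np.float64(-3.7), np.float64(-0.0), np.float64(20.1)]
```

View pics/w5.png

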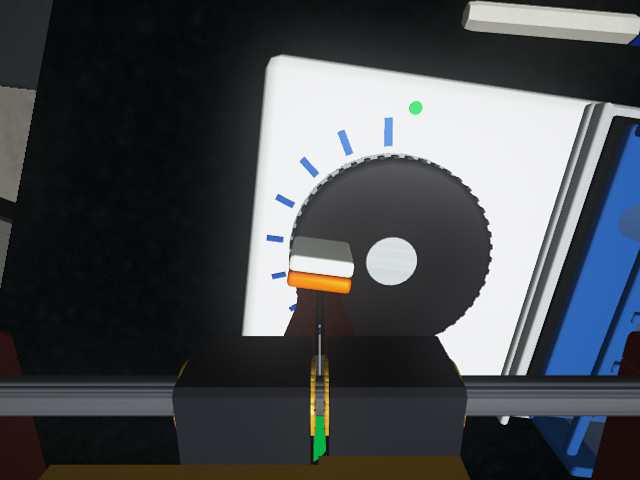

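Click 3 is done: the tab is at (322,270), with the orange side at -160.8°. Now the last click, stopping at the same -178° equivalent and then backing off.

>>> {"api": "move_arm", "payload": {"increments": [255,2.2,-1,0,4,255,3.4,-1.5,0,6,255,4.7,-1.9,0,8,255,6,-2.3,0,10,255,7.2,-2.7,0,12,255,8.5,-3,0,14,255,9.8,-3.3,0,16,255,11.1,-3.5,0,18,255,12.4,-3.7,0,20,255,12.4,-3.7,0,20]}}

```text
t: 9.18
ee_pos: [493.3, -79.3, 62.9]
orientation: [2.181, 2.261, 0.002]
ft_force: [0.9, 0.0, -0.2]
width: 0.3
```

```bash
python3 - <<'E'
from h import *
d=grab("wrist");cv2.imwrite("pics/w6.png",d["frame"][:,:,::-1]);print(tx()[0],d["o"]["ee_pos"],d["o"]["ft_force"]);meas(d)
E
```

```text
92.10453965385598 [493.32368005 -79.27645922  62.93199118] [ 0.91021938  0.0373367  -0.24701767]
hub [527.1 -61.6] orange top c [492.6 -61.1] rel ang 179.2 r 34.5 box [[480.1, -62.9], [480.7, -56.8], [505.4, -59.2], [505.0, -65.4]]
```

View pics/w6.png

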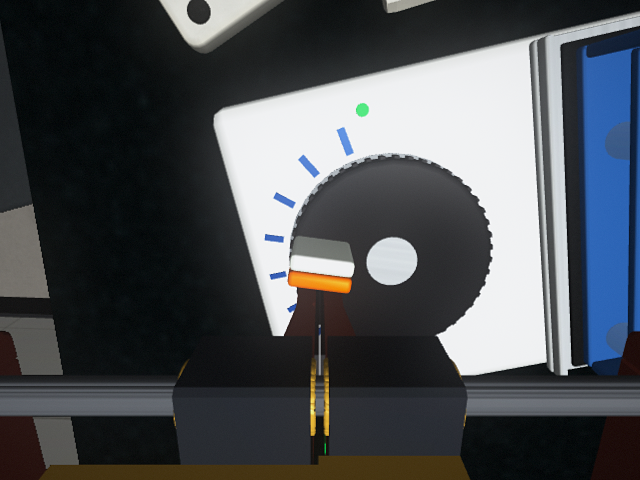

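The orange angle reads -180.8°, which is exactly 80° (four clicks) from the start. Now I'll back off and rise.

>>> {"api": "move_arm", "payload": {"increments": [255,-5,0,0,0,255,-12,0,0,0,255,-14,0,-20,0,255,-14,0,-60,0,255,-14,0,-110,0,255,-14,0,-160,0,255,-14,0,-175,0,255,-14,0,-175,0,255,-14,0,-175,0]}}

```text
t: 10.35
ee_pos: [492.7, -93.4, 236.2]
orientation: [-2.179, -2.26, 0.0]
ft_force: [0.6, 0.7, 0.1]
width: 0.3
```

```bash
python3 - <<'E'
from h import *
d=grab("wrist");cv2.imwrite("pics/w7.png",d["frame"][:,:,::-1]);print(d["o"]["t"],d["o"]["ee_pos"],d["o"]["ft_force"]);meas(d)
d=grab("side");cv2.imwrite("pics/s7.png",d["frame"][:,:,::-1])
E
```

```text
10.35 [492.6789738  -93.43465082 236.21354455] [0.63143064 0.72938993 0.09424878]
hub [527.2 -61.4] orange top c [492.7 -61.4] rel ang -180.0 r 34.4 box [[480.2, -63.1], [480.9, -57.0], [505.6, -59.7], [505.0, -65.8]]
```

View pics/w7.png

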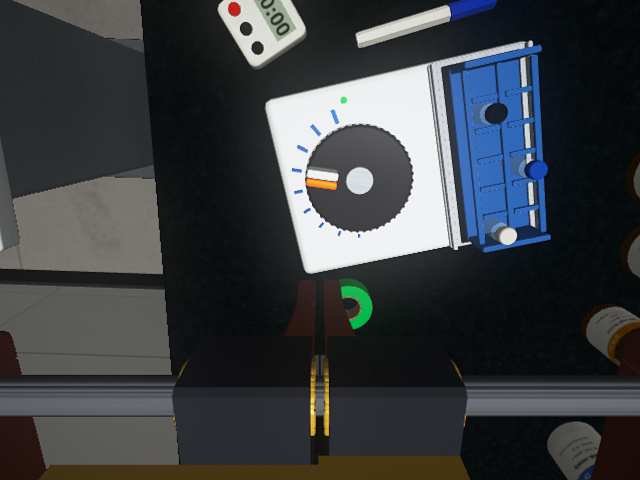

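View pics/s7.png

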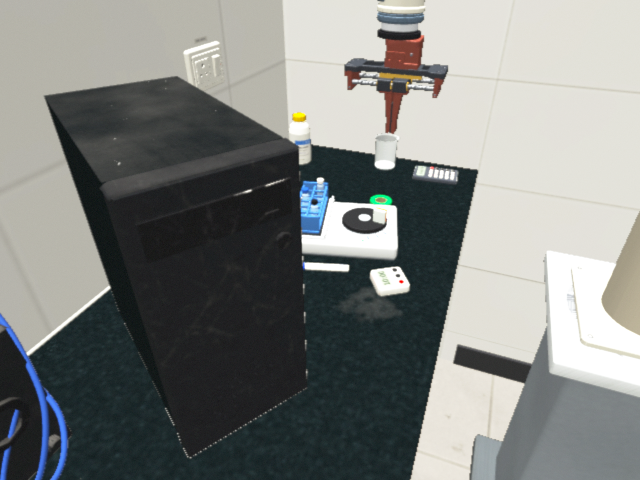

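The wrist view shows the tab at (322,180), resting on the sixth mark with three marks still ahead of it. The rack, vials, timer, marker and label roll are undisturbed, and the hand is clear.

```bash
python3 -c "
from workcell import ctrl
print(ctrl.close_job())"
```

```text
the job is handed in; nothing more can be done
None
```

I pushed the dial tab four clicks clockwise, from the second mark to the sixth, and handed the job in at about 10.4 s. I used the closed fingertips on the orange face, one click at a time, without pinching.

- **Clicks:** the wrist camera, checked after each click, put the centre of the orange half at -100.7°, -120.8°, -140.8°, -160.8° and -180.8°. That is 20° per click.
- **Final position:** after the hand was taken away, the camera read -180.0°, still in the same click. Three marks remain ahead of the tab.
- **Force:** wrist force read at most about 1.2 N at the end of each move; I had no readings during the pushes themselves.
- **Surroundings:** the rack, vials, timer, marker and label roll look unmoved in the last wrist and side pictures.
- **Disagreement:** the cameras placed the dial's axis up to about 4 mm apart. I used the wrist camera's value, which stayed consistent to within 0.4 mm.

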